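# Line up the quarter-turn fastener and hold the panel shut

### The job

Lay the straightedge on top of the instrument case with one long edge flush along the near side of the raised frame around the access panel, roughly centred on it, and let go of it: it is your sight line. Then turn the panel's slotted quarter-turn fastener until its slot runs parallel to the straightedge, and only after that press the sprung panel fully down onto its frame. Finish while still holding the panel pressed home, with the straightedge still flush and the slot still parallel, and leave the glass tubes and other things where they are.

Things in the scene. Friction and masses are not known exactly. Their poses are not given: they have to be found in the camera images.
- case: fixed grey case, flat top 45 mm up; origin on the work surface below the fastener axis (centre of panel and frame). Spans x -114 to +83, y -110 to +110 mm; its -x side is the near side, roughly towards the robot. On top a raised aluminium frame, 130 mm square outside, 8 mm high: its near edge is the line x = -65 mm along y. The straightedge is to lie on the 49 mm of case top before that edge
- straightedge_grip (a point): loose straightedge, 0.25 kg: flat steel blade 160 mm long (x), 30 wide (y), 6 thick, edges alike; on its middle an upright wooden grip board 60 mm long (x), 14 thick (y), top 64 mm above the blade's underside. Point: on the board, 48 mm above the underside. Starts on the work surface, right of the case. Flush on the case: case x = -80, z = 93 mm. The panel beside it is 20 mm above the case top
- fastener (a joint): angle of the fastener about the vertical, rad, growing counter-clockwise seen from above; 0 = slot parallel to the case's y (to the near edge of the frame), stops at -0.3 and +1.6; starts between 0.9 and 1.5, so it is to be turned clockwise; friction (about 0.08 N m) keeps it where it is left
- fastener_grip (a point): brass quarter-turn fastener mid-panel; point on its axis, 26 mm above the panel's top. Upright bar head 44 mm long (this point's y), 15 wide (x), top 38 mm above the panel, on a round foot 36 mm across, 6 high; a slot 5 mm wide runs along the top of the bar, along y. Rides up and down with the panel
- panel (a joint): how far the panel is pressed down, m: 0 = sprung up, its underside 8 mm above the frame; 0.008 = seated on the frame. Springs push it up with about 2 N net when up and about 6 N when seated, where it meets a hard stop; let go, it rises again. It slides straight without tilting
- panel_press (a point): a free spot on top of the square steel access panel (112 mm square, 4 mm thick, over the frame), 38 mm from the fastener axis towards the case's +x, where it can be pressed; at panel joint 0 it is 65 mm above the work surface and it moves down with the panel
- tube0: loose amber glass vacuum tube standing upright on a black base, 34 mm diameter, 80 mm tall, origin at the centre of its underside; leave alone
- tube1: loose amber glass vacuum tube standing upright on a black base, 34 mm diameter, 80 mm tall, origin at the centre of its underside; leave alone
- tube2: loose amber glass vacuum tube standing upright on a black base, 34 mm diameter, 80 mm tall, origin at the centre of its underside; leave alone
- canister: loose dented olive tin canister, 90 mm diameter, 115 mm tall, origin at the centre of its underside; leave alone
- hygrometer: loose brass hygrometer dial lying face up beyond the case, 84 mm diameter, 29 mm tall, origin at the centre of its underside; leave alone
- probe: loose probe with a red plastic handle, lying, 170 mm long, 24 mm thick, origin under the middle of the handle, x towards its steel rod; leave alone
- screwdriver: loose screwdriver lying along its x, 180 mm long; leave alone

How it is judged:
On the way, in this order (a step that is already met when the one before it is completed fails the run):
1. the straightedge lies on the case flush along the near edge of the frame, let go (x of straightedge_grip in the frame of case between -0.083 and -0.077 m and y of straightedge_grip in the frame of case between -0.045 and 0.045 m and z of straightedge_grip in the frame of case between 0.088 and 0.098 m and angle between the x axis of straightedge_grip and the y axis of case, either way round below 0.06 rad and angle between straightedge_grip's own z axis and vertical below 0.06 rad and contact force between the fingers and straightedge below 0.2 N), for 0.2 s.
2. the fastener's slot is parallel to the straightedge, which is still flush (all of step 1 and angle between the y axis of fastener_grip and the x axis of straightedge_grip, either way round below 0.12 rad), for 0.2 s.
3. the panel is pressed down onto its frame (all of step 2 and value of joint panel above 0.0055 m and contact force between any of the fingers, the arm and panel above 2 N), for 0.2 s.
At the end, for the whole second after the job is handed in: panel held by the robot (over 2 N) within 2.5 mm of its frame; slot within 0.12 rad of the straightedge; straightedge untouched, flat on the case top, within 3 mm of the frame's near edge, within 0.06 rad of parallel to it, its middle within 45 mm of the frame's middle (all of step 3); the arm keeps its last pose, push and grip.
It fails at once if another thing is pushed more than 30 mm (distance of any of tube0, tube1, tube2, canister, hygrometer, probe, screwdriver from where it was at the start of the episode above 0.03 m).
It fails at once if a tube or the canister is tipped over (angle between any of tube0, tube1, tube2, canister's own z axis and vertical above 0.5 rad).
It also fails if it takes over 51 s, if anything falls off the work surface, if the arm or the gripper's body presses on something with over 40 N, if the wrist force passes 120 N, or if a joint passes its speed limit or range.

### The arm

A 6-joint arm with a two-finger parallel gripper is mounted at the origin on the work surface. World frame = base frame: x ahead of the robot, y to its left, z up, the work surface at z = 0. Lengths are in m, angles in rad, forces in N, time in s.
With the tool pointing down it reaches from about 0.35 to 0.875 m from the base axis. Payload 4.2 kg.
Tool frame: the origin (TCP) lies between the finger pads; the fingertips stand 11 mm ahead of it and the grasp point (between the pads) lies 8 mm behind it; z points along the fingers, y is the line along which they close (so a half turn about z gives the same grasp; the last joint's range is limited). The gripper opens to 85 mm and grips with 20 to 120 N. Pads are 22 mm wide; open, the fingers measure 114 mm over their backs; the gripper's body (76 mm by 85 mm) begins 54 mm behind the grasp point. The pads swing forward as they close: fully open they stand 13 mm farther back than shut.
Start: joints at [-1.019, 0.385, 0.008, 0, -1.194, -0.259], TCP at [0.18, -0.598, 0.242] pointing down, gripper open.
Joint ranges: [-3.14, 3.14], [-1.21, 2.06], [-1.07, 1.41], [-3.16, 2.05], [-2.99, -0.16], [-3.1, 3.1]. Speed limits (rad/s): [2.79, 2.79, 3.14, 3.14, 3.14, 3.14].

### API

Orientations are given as [roll, pitch, yaw] about the fixed x, y, z axes, in that order (R = Rz(yaw) Ry(pitch) Rx(roll)).
In Python, from workcell import manip gives the robot as it stands.
- The arm moves only by the shell command python3 -m handwheel 'ROWS' [FORCE]. ROWS is JSON, a list that holds one entry, the list of rows, each a list of 7 numbers: the shift along the tool's x, y, z in cm, then the turn, a rotation vector about the tool's x, y, z in degrees, then the finger opening in cm, from 0 to 8.54. In form: [[[tx, ty, tz, ax, ay, az, claw], ...]]. A call has 1 to 20 rows; each row shifts and turns the commanded pose from where the row before left it, along the tool's axes as they then stand; what a row does not reach is not made up. A row lasts 1/12 s, in which the tool goes at most 41.7 mm and 7.16 degrees, less where a joint would pass 70% of its speed; a pose out of reach is approached as far as the arm can. A call is refused whole if a number of a shift passes 4.17 or a number of a turn 7.16, either way. A call with a gripper value outside its range is refused whole. The fingers move at their own pace and stop on an object; FORCE is the grip in N (left out, the last holds). Time passes only in rows, so rows that do not move let the fingers close. It gives the time, the measured TCP pose, the force, the opening and the grip force at its end, in the units of the state.
- manip.get_state(): the state, without advancing time (a new reading comes with each control period).
- manip.read_camera(name): name is "side" or "top"; returns (picture, depth): 420x560x3 uint8, red, green, blue; 420x560 float32, m along the optical axis (not along the pixel's ray), 0 where there is no reading.
- manip.camera_model(name): a dict with "fx", "fy", "cx", "cy" (pixels), "R" (3x3) and "t" (3): a world point X has camera coordinates R X + t. Camera axes: x right, y down, z forward; pixel columns grow to the right and rows downward; lengths in m; the calibration is good to about 2 mm. A picture is of the moment at which its call begins. camera_model takes no time and is no camera call.
- manip.close_job(): hands the job in; it is judged then, once.
Trained networks look in the newest picture that a camera, given by its name, has taken for a name from the list of things; names that differ only in an ending like _2 or _b are one class to them, and where a whole thing is asked for, a point or a joint stands for the part that bears it (a point fixed in the world has none). Each returns a list of dicts, best first, with "score" (0 to 1); they miss things now and then, are a little off and sometimes report something else, mostly with a low value. They report only what shows in the picture. A call takes as long as a camera call.
- manip.look_for(thing, camera): "bbox" ([centre column, centre row, width, height] in pixels, round what is visible of it).
The state is a dict: "time": time; "q": joint angles; "joint_vel": joint speeds; "joint_efforts": joint torques, N m; "position": TCP position; "ee_rot": TCP orientation; "ft_force": force on the tool from outside, world axes, zero at the start; "moment": the same for the moment, N m; "grip_width": finger opening in m; "finger_force": force on a finger pad.
Only numpy, scipy, OpenCV 4.12 (cv2) and the standard library are available. Lean on these libraries where they do the work, as an engineer would, in place of code of your own. Each camera call takes 0.05 s, during which the arm holds its last target. There are 200 camera calls.

## Working session

There is one attempt and no reset: what is moved stays moved. The work goes in short steps, Python scripts to look and compute and a shell command to move; the robot and the scene stay as the last step left them, time stands still between calls to the robot, and variables do not carry over. Pictures are saved under pics/ and viewed, at most 10 in all, crops included, and the job is handed in when it is done.

```bash
ls; mkdir -p pics; python3 - <<'E'
from workcell import manip
import cv2,numpy as np
for c in("top","side"):
    p,d=manip.read_camera(c); cv2.imwrite(f"pics/{c}0.png",p[:,:,::-1]); np.savez(f"{c}0.npz",p=p,d=d)
    m=manip.camera_model(c); print(c,m["fx"],m["fy"],m["cx"],m["cy"],np.round(m["R"],3).tolist(),np.round(m["t"],3))
    for t in["case","straightedge_grip","fastener_grip","panel","tube0","canister","hygrometer","probe","screwdriver"]:
        print(t,[(np.round(r["bbox"]).tolist(),round(r["score"],2)) for r in manip.look_for(t,c)][:3])
print(manip.get_state())
E
```

```text
pics
top 542.4760376780388 542.4760376780388 288.0870323677736 202.46729295664647 [[0.011, -1.0, -0.01], [-0.989, -0.01, -0.148], [0.148, 0.012, -0.989]] [-0.003  0.577  1.173]
case [([284.0, 200.0, 119.0, 101.0], 0.72), ([170.0, 306.0, 33.0, 74.0], 0.5)]
straightedge_grip [([420.0, 216.0, 31.0, 70.0], 0.77)]
fastener_grip [([285.0, 191.0, 18.0, 20.0], 0.82)]
panel [([287.0, 195.0, 53.0, 56.0], 0.86)]
tube0 [([142.0, 221.0, 18.0, 16.0], 0.79), ([450.0, 144.0, 23.0, 14.0], 0.75), ([132.0, 255.0, 25.0, 18.0], 0.6)]
canister [([137.0, 166.0, 52.0, 49.0], 0.62)]
hygrometer [([257.0, 121.0, 38.0, 35.0], 0.77)]
probe [([386.0, 139.0, 12.0, 68.0], 0.93), ([283.0, 202.0, 118.0, 96.0], 0.4)]
screwdriver [([285.0, 190.0, 18.0, 19.0], 0.73), ([170.0, 307.0, 30.0, 72.0], 0.67)]
side 471.80406793287193 471.80406793287193 280.4473093588394 208.3296145043497 [[-0.887, -0.46, -0.023], [-0.213, 0.454, -0.865], [0.409, -0.763, -0.501]] [0.473 0.198 1.133]
case [([264.0, 234.0, 104.0, 70.0], 0.74), ([258.0, 215.0, 55.0, 30.0], 0.68)]
straightedge_grip [([317.0, 187.0, 43.0, 18.0], 0.77)]
fastener_grip 
[... 433 characters left out ...]
.0, 22.0], 0.29)]
{'time': 1.0, 'q': array([-1.01943035e+00,  3.84699581e-01,  7.87883311e-03,  5.19577274e-05,
       -1.19400543e+00, -2.58591296e-01]), 'joint_vel': array([-0.00020189, -0.00103203, -0.00098646, -0.00050241,  0.0003792 ,
        0.00116811]), 'joint_efforts': array([-3.57905901e-04, -3.92092109e+01,  1.88623899e+01,  4.19071242e+00,
       -3.21835778e-04, -8.70564293e-06]), 'position': array([ 0.18037823, -0.59837935,  0.24231175]), 'ee_rot': array([ 3.14157615e+00, -5.43405918e-05, -2.84879886e+00]), 'ft_force': array([ 0.716264  , -0.46092069,  0.48477799]), 'moment': array([ 0.04128357,  0.04113385, -0.01732104]), 'finger_force': 0.0, 'grip_width': 0.08508285461560997}
```

```bash
python3 - <<'E'
import cv2
p=cv2.imread("pics/top0.png")[110:270,215:475]
cv2.imwrite("pics/topc.png",cv2.resize(p,None,fx=3,fy=3,interpolation=cv2.INTER_CUBIC))
E
```

```text
(no output)
```

View pics/topc.png

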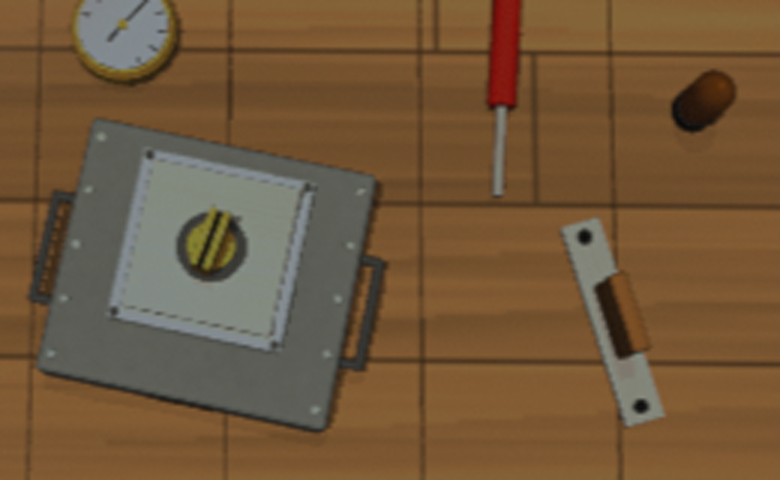

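View pics/side0.png

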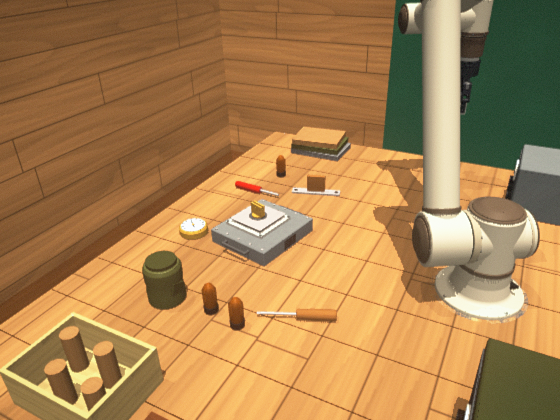

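```bash
cat >h.py <<'E'
import numpy as np
from workcell import manip
from scipy.optimize import least_squares
def back(c,uv,z):
    m=manip.camera_model(c);R=np.array(m["R"]);t=np.array(m["t"]);o=-R.T@t
    uv=np.atleast_2d(uv).astype(float)
    d=np.c_[(uv[:,0]-m["cx"])/m["fx"],(uv[:,1]-m["cy"])/m["fy"],np.ones(len(uv))]@R
    return o+d*((z-o[2])/d[:,2])[:,None]
def fit(loc,W):
    f=lambda p:((loc@np.array([[np.cos(p[2]),np.sin(p[2])],[-np.sin(p[2]),np.cos(p[2])]])+p[:2])-W[:,:2]).ravel()
    r=least_squares(f,[*W.mean(0)[:2],0 if len(loc)>4 else W_yaw]);return r.x,f(r.x).reshape(-1,2)*1000
W_yaw=0.
E
python3 - <<'E'
import h,numpy as np
from h import *
px=lambda a:np.array(a)/3+[215-1/3,110-1/3]
fr=back("top",px([(148,152),(313,185),(278,348),(112,314)]),.053)
ca=back("top",px([(95,120),(378,178),(325,431),(38,370)]),.045)
loc=np.array([[65,65],[65,-65],[-65,-65],[-65,65],[83,110],[83,-110],[-114,-110],[-114,110]])/1e3
p,r=fit(loc,np.r_[fr,ca]);print("case",p,np.round(r,1).tolist())
p2,r2=fit(np.r_[loc[:4],loc[:4]],np.r_[fr,fr]);print("frame only",p2)
b=back("top",px([(561,230),(599,219),(664,413),(627,426)]),.006)
h.W_yaw=.3
l=np.array([[80,15],[80,-15],[-80,-15],[-80,15]])/1e3
q,r=fit(l,b);print("SE",q,np.round(r,1).tolist())
# fastener slot ends at z~.103
s=back("top",px([(203,268),(222,212)]),.061+.004+.038);print("slot",s,np.arctan2(*(s[1]-s[0])[[1,0]]))
d=np.load("top0.npz")["d"];m=manip.camera_model("top");R=np.array(m["R"]);t=np.array(m["t"])
for n,(u,v) in{"SEtop":(215+623/3,110+312/3),"paneltop":(300,185),"casetop":(260,230)}.items():
    z=d[int(v),int(u)];print(n,R.T@(np.array([(u-m["cx"])/m["fx"]*z,(v-m["cy"])/m["fy"]*z,z])-t))
gt=back("top",px([(622,312)]),.064);print(gt)
E
```

```text
case [ 0.59678386  0.00913075 -0.19824832] [[2.3, 1.4], [0.8, -2.3], [-4.1, -2.1], [-2.4, 2.6], [2.5, 0.8], [2.1, -0.7], [-0.9, -1.4], [-0.3, 1.7]]
frame only [ 0.59764604  0.00923848 -0.19635609]
SE [ 0.55265205 -0.29665085  0.30086567] [[1.5, 0.1], [1.5, 0.9], [-2.1, -0.7], [-0.9, -0.3]]
slot [[0.57557706 0.01512781 0.103     ]
 [0.61620141 0.00207991 0.103     ]] -0.31077678282901744
SEtop [ 0.55171194 -0.29233007  0.06192078]
paneltop [ 0.6128626  -0.02264702  0.06693695]
casetop [0.51421852 0.06507498 0.04681483]
[[ 0.55216238 -0.29039778  0.064     ]]
```

```bash
python3 -m handwheel '[[[-3.165,1.296,0.8,0,0,0,8.5],[-3.165,1.296,0.8,0,0,0,8.5],[-3.165,1.296,0.8,0,0,0,8.5],[-3.165,1.296,0.8,0,0,0,8.5],[-3.165,1.296,0.8,0,0,0,8.5],[-3.165,1.296,0.8,0,0,0,8.5],[-3.165,1.296,0.8,0,0,0,8.5],[-3.165,1.296,0.8,0,0,0,8.5],[-3.165,1.296,0.8,0,0,0,8.5],[-3.165,1.296,0.8,0,0,0,8.5],[-3.165,1.296,0.8,0,0,0,8.5],[-3.165,1.296,0.8,0,0,0,8.5],[-3.165,1.296,0.8,0,0,0,8.5],[-3.165,1.296,0.8,0,0,-0.5,8.5],[0,0,0,0,0,0,8.5],[0,0,0,0,0,0,8.5]]]'; python3 - <<'E'
from h import *;import cv2
p,d=manip.read_camera("side");cv2.imwrite("pics/s1.png",cv2.resize(p[120:240,230:380,::-1],None,fx=4,fy=4,interpolation=cv2.INTER_CUBIC))
E
```

```text
time: 2.33
position: [0.5533, -0.2954, 0.1294]
ee_rot: [3.141, -0.001, -2.837]
ft_force: [-0.1, -0.2, -1.0]
grip_width: 0.0848
finger_force: 0.0
```

View pics/s1.png

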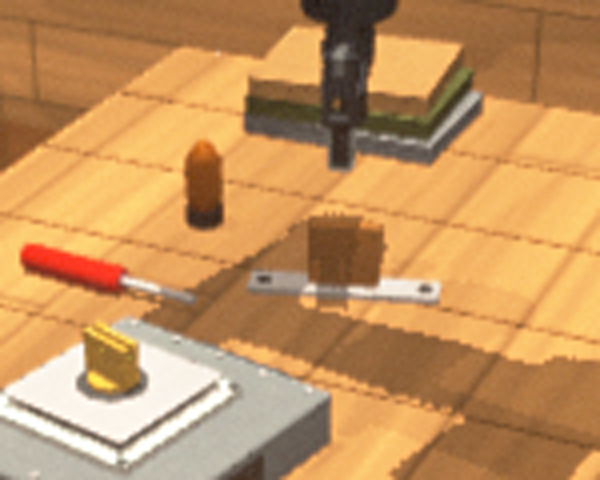

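The gripper (340,165 in the crop) stands over the board (345,250), so I descend and grip.

```bash
python3 -m handwheel '[[[0,0,2,0,0,0,8.5],[0,0,2,0,0,0,8.5],[0,0,2,0,0,0,8.5],[0,0,1.5,0,0,0,8.5],[0,0,1,0,0,0,8.5],[0,0,0.4,0,0,0,8.5],[0,0,0,0,0,0,8.5],[0,0,0,0,0,0,3],[0,0,0,0,0,0,0.8],[0,0,0,0,0,0,0.8],[0,0,0,0,0,0,0.8],[0,0,0,0,0,0,0.8],[0,0,0,0,0,0,0.8],[0,0,0,0,0,0,0.8]]]' 50
```

```text
time: 3.55
position: [0.5524, -0.2968, 0.0417]
ee_rot: [-3.141, 0.0, -2.84]
ft_force: [-0.1, 0.2, 1.9]
grip_width: 0.0137
finger_force: 51.5
```

```bash
python3 -m handwheel '[[[0,0,-1,0,0,0,0.8],[0,0,-2.5,0,0,0,0.8],[0,0,-3,0,0,0,0.8],[0,0,-3,0,0,-3,0.8],[0,0,-2,0,0,-6,0.8],[0,0,-0.5,0,0,-6,0.8],[0,0,0,0,0,-6,0.8],[0,0,0,0,0,-6,0.8],[0,0,0,0,0,-6,0.8],[0,0,0,0,0,-6,0.8],[0,0,0,0,0,-6,0.8],[0,0,0,0,0,-6,0.8],[0,0,0,0,0,-6,0.8],[0,0,0,0,0,-4.5,0.8],[0,0,0,0,0,0,0.8],[0,0,0,0,0,0,0.8],[0,0,0,0,0,0,0.8]]]'; python3 - <<'E'
from h import *;import cv2
s=manip.get_state();y=s["ee_rot"][2];T=np.array([0.5138,0.0259])-s["position"][:2]
print(y,s["position"],T@[np.cos(y),np.sin(y)],T@[np.sin(y),-np.cos(y)])
p,d=manip.read_camera("side");cv2.imwrite("pics/s2.png",cv2.resize(p[80:240,230:430,::-1],None,fx=3,fy=3,interpolation=cv2.INTER_CUBIC))
E
```

```text
time: 4.97
position: [0.552, -0.2966, 0.1612]
ee_rot: [3.141, 0.0, -1.769]
ft_force: [-0.3, 0.1, -1.8]
grip_width: 0.013
finger_force: 51.0
-1.7685967975023882 [ 0.55201076 -0.29661305  0.16117736] -0.3087155091039635 0.1008437609103986
```

View pics/s2.png

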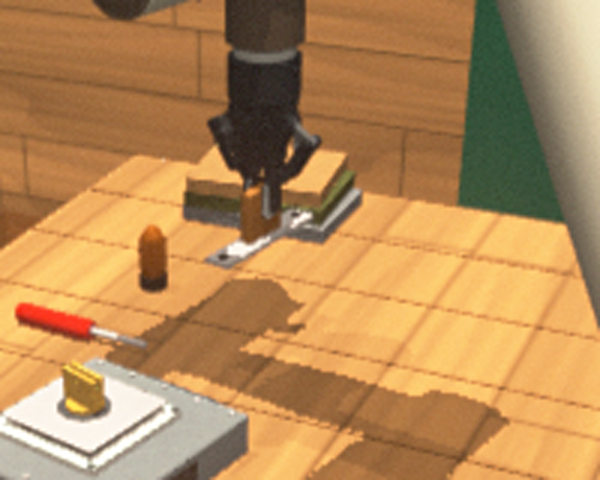

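```bash
python3 -m handwheel '[[[-2,0.7,0,0,0,0,0.8],[-3.09,1.03,0,0,0,0,0.8],[-3.09,1.03,0,0,0,0,0.8],[-3.09,1.03,0,0,0,0,0.8],[-3.09,1.03,0,0,0,0,0.8],[-3.09,1.03,0,0,0,0,0.8],[-3.09,1.03,0,0,0,0,0.8],[-3.09,1.03,0,0,0,0,0.8],[-3.09,1.03,0,0,0,0,0.8],[-3.09,1.03,0,0,0,0,0.8],[-1.1,0.34,1,0,0,0,0.8],[0,0,2,0,0,0,0.8],[0,0,2,0,0,0,0.8],[0,0,1,0,0,0,0.8],[0,0,0,0,0,0,0.8],[0,0,0,0,0,0,0.8]]]'; python3 - <<'E'
from h import *;import cv2
s=manip.get_state();y=s["ee_rot"][2];T=np.array([0.5187,0.0249])-s["position"][:2]
print(y,s["position"],T@[np.cos(y),np.sin(y)],T@[np.sin(y),-np.cos(y)])
a,_=manip.read_camera("side");b,_=manip.read_camera("top")
im=[cv2.resize(q[:,:,::-1],(390,480),interpolation=cv2.INTER_CUBIC) for q in(a[150:270,200:298+0],b[140:270,225:331])]
cv2.imwrite("pics/s3.png",np.hstack(im))
E
```

```text
time: 6.35
position: [0.5115, 0.0263, 0.1014]
ee_rot: [3.141, -0.001, -1.767]
ft_force: [0.0, -0.2, -2.0]
grip_width: 0.0137
finger_force: 50.8
-1.7669854904441031 [0.51153101 0.02628296 0.10137878] -4.1044614852814565e-05 -0.0073010457875026455
```

View pics/s3.png

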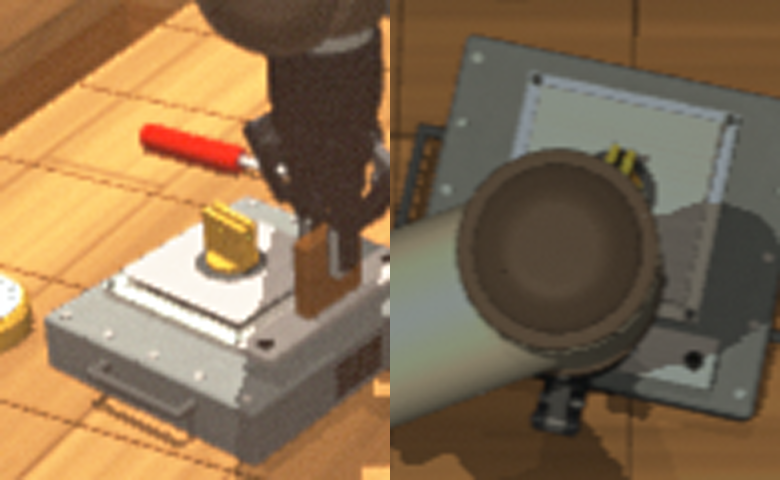

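```bash
python3 -m handwheel '[[[0,0,0.5,0,0,0,0.8],[0,0,0.5,0,0,0,0.8],[0,0,0.2,0,0,0,0.8],[0,0,0,0,0,0,0.8],[0,0,0,0,0,0,0.8]]]'; python3 -m handwheel '[[[0,-0.2,0,0,0,0,0.8],[0,-0.2,0,0,0,0,0.8],[0,0,0,0,0,0,0.8],[0,0,0,0,0,0,0.8]]]'; python3 -m handwheel '[[[0,-0.1,0,0,0,0,0.8],[0,-0.1,0,0,0,0,0.8],[0,0,0,0,0,0,0.8]]]'
```

```text
time: 6.87
position: [0.5113, 0.0264, 0.0892]
ee_rot: [3.141, -0.0, -1.767]
ft_force: [0.6, -0.5, -2.7]
grip_width: 0.0133
finger_force: 50.9
time: 7.2
position: [0.5155, 0.0257, 0.0894]
ee_rot: [-3.141, 0.0, -1.767]
ft_force: [0.0, 0.1, -3.9]
grip_width: 0.0136
finger_force: 50.9
time: 7.45
position: [0.5175, 0.0253, 0.0894]
ee_rot: [-3.141, 0.0, -1.767]
ft_force: [0.6, 0.4, -2.8]
grip_width: 0.0136
finger_force: 50.9
```

```bash
for i in 1 2 3 ; do python3 -m handwheel '[[[0,-0.1,0,0,0,0,0.8],[0,0,0,0,0,0,0.8],[0,0,0,0,0,0,0.8]]]' | sed -n '1,2p;4p'; done
```

```text
time: 7.7
position: [0.5182, 0.0251, 0.0893]
ft_force: [0.0, 0.6, -3.0]
time: 7.95
position: [0.5192, 0.0249, 0.0893]
ft_force: [1.1, -0.6, -2.2]
time: 8.2
position: [0.5202, 0.0247, 0.0893]
ft_force: [0.1, -0.6, -2.2]
```

```bash
for i in 1 2 3 ; do python3 -m handwheel '[[[0,-0.1,0,0,0,0,0.8],[0,0,0,0,0,0,0.8]]]' | sed -n '1,2p;4p'; done
```

```text
time: 8.37
position: [0.5205, 0.0245, 0.0891]
ft_force: [-2.2, 1.0, -2.0]
time: 8.53
position: [0.5206, 0.0242, 0.0888]
ft_force: [-4.5, 2.7, -0.3]
time: 8.7
position: [0.5207, 0.024, 0.0886]
ft_force: [-6.8, 4.1, 0.1]
```

```bash
python3 -m handwheel '[[[0,0.15,0.15,0,0,0,0.8],[0,0,0.15,0,0,0,0.8],[0,0,0,0,0,0,0.8]]]' | sed -n '1,4p'; python3 -m handwheel '[[[0,0,0.15,0,0,0,0.8],[0,0,0,0,0,0,0.8]]]' | sed -n '1,4p'
```

```text
time: 8.95
position: [0.5205, 0.0241, 0.0867]
ee_rot: [3.139, -0.001, -1.767]
ft_force: [-7.8, 2.6, 5.0]
time: 9.12
position: [0.5205, 0.0242, 0.0867]
ee_rot: [3.14, -0.001, -1.767]
ft_force: [-11.2, 1.7, 14.7]
```

```bash
python3 -m handwheel '[[[0,0.05,-0.25,0,0,0,0.8],[0,0,0,0,0,0,0.8],[0,0,0,0,0,0,2.5],[0,0,0,0,0,0,3],[0,0,0,0,0,0,3],[0,0,0,0,0,0,3],[0,0,-1,0,0,0,3],[0,0,-2,0,0,0,3],[0,0,-3,0,0,0,3],[0,0,-3,0,0,0,3],[0,4,0,0,0,0,3],[0,4,0,0,0,0,3],[0,4,0,0,0,0,3],[4,2,0,0,0,0,3],[4,0,0,0,0,0,3],[4,0,0,0,0,0,3],[4,0,0,0,0,0,3],[4,0,0,0,0,0,3],[0,0,0,0,0,0,3]]]'; python3 - <<'E'
from h import *;import cv2
a,_=manip.read_camera("side");b,d=manip.read_camera("top");np.savez("top4.npz",p=b,d=d)
im=[cv2.resize(q[:,:,::-1],(390,480),interpolation=cv2.INTER_CUBIC) for q in(a[150:270,200:298+0],b[140:270,225:331])]
cv2.imwrite("pics/s4.png",np.hstack(im))
E
```

```text
time: 10.7
position: [0.3451, -0.1468, 0.1782]
ee_rot: [-3.14, -0.0, -1.776]
ft_force: [0.6, -0.1, 0.6]
grip_width: 0.0298
finger_force: 0.0
```

View pics/s4.png

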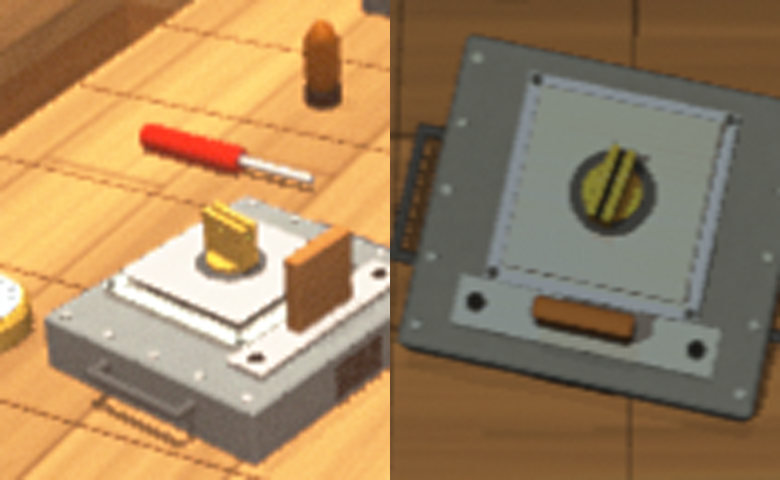

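```bash
python3 -m handwheel '[[[0,0,-1,0,0,-6.9,5],[0,0,0,0,0,-6.9,5],[0,0,0,0,0,-6.9,5],[0,0,0,0,0,-6.9,5],[0,0,0,0,0,-6.9,5],[0,0,0,0,0,-6.9,5],[0,0,0,0,0,-6.9,5],[0,0,0,0,0,-6.9,5],[0,0,0,0,0,-6.9,5],[0,0,0,0,0,-6.9,5],[0,0,0,0,0,-6.9,5],[0,0,0,0,0,-6.9,5],[0,0,0,0,0,0,5],[0,0,0,0,0,0,5]]]'; python3 - <<'E'
from h import *
s=manip.get_state();y=s["ee_rot"][2];T=np.array([0.598,0.0088])-s["position"][:2]
print(s["q"],T@[np.cos(y),np.sin(y)],T@[np.sin(y),-np.cos(y)])
E
```

```text
time: 11.97
position: [0.3474, -0.141, 0.1877]
ee_rot: [-3.141, -0.001, -0.322]
ft_force: [0.7, -0.2, -0.3]
grip_width: 0.0502
finger_force: 0.0
[ 5.49645010e-02 -1.85360978e-05 -6.37769519e-01  1.12054775e-04
 -9.32161131e-01  1.19377840e+00] 0.19032078610476125 -0.22135614265840872
```

```bash
python3 -m handwheel '[[[2.38,-2.767,0,0,0,0,5],[2.38,-2.767,0,0,0,0,5],[2.38,-2.767,0,0,0,0,5],[2.38,-2.767,0,0,0,0,5],[2.38,-2.767,0,0,0,0,5],[2.38,-2.767,0,0,0,0,5],[2.38,-2.767,0,0,0,0,5],[2.38,-2.767,0,0,0,0,5],[0,0,2,0,0,0,5],[0,0,2,0,0,0,5],[0,0,2,0,0,0,5],[0,0,0,0,0,0,5],[0,0,0,0,0,0,5]]]'; python3 - <<'E'
from h import *;import cv2
s=manip.get_state();y=s["ee_rot"][2];T=np.array([0.598,0.0088])-s["position"][:2]
print(T@[np.cos(y),np.sin(y)],T@[np.sin(y),-np.cos(y)])
a,_=manip.read_camera("side")
cv2.imwrite("pics/s5.png",cv2.resize(a[130:250,190:320,::-1],None,fx=4,fy=4,interpolation=cv2.INTER_CUBIC))
E
```

```text
time: 13.05
position: [0.597, 0.0084, 0.1266]
ee_rot: [3.14, 0.002, -0.322]
ft_force: [0.0, 0.6, 0.4]
grip_width: 0.0499
finger_force: 0.0
0.0008294522728159115 -0.0007129544189242281
```

View pics/s5.png

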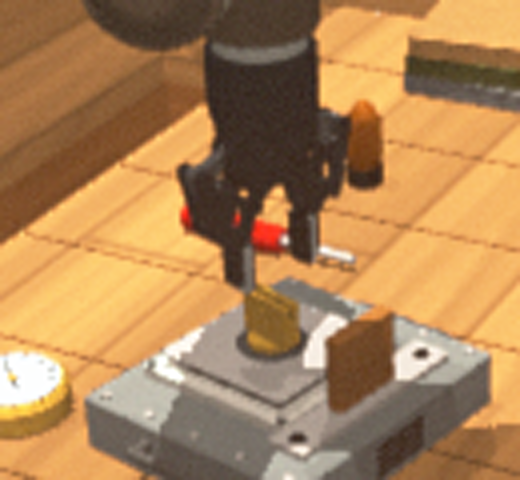

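Fingers at (238,285) and (305,260) straddle the bar (270,320), so I lower and close.

```bash
python3 -m handwheel '[[[0.1,-0.1,1.5,0,0,0,5],[0,0,1.5,0,0,0,5],[0,0,0.7,0,0,0,5],[0,0,0.3,0,0,0,5],[0,0,0,0,0,0,5],[0,0,0,0,0,0,2.5],[0,0,0,0,0,0,1],[0,0,0,0,0,0,1],[0,0,0,0,0,0,1],[0,0,0,0,0,0,1]]]' 30
```

```text
time: 13.93
position: [0.6001, 0.0106, 0.0887]
ee_rot: [-3.138, -0.003, -0.321]
ft_force: [0.1, 7.7, 2.0]
grip_width: 0.0144
finger_force: 32.8
```

```bash
python3 -m handwheel '[[[0,-0.2,0,0,0,0,1],[0,0,0,0,0,2,1],[0,0,0,0,0,4,1],[0,0,0,0,0,5,1],[0,0,0,0,0,5,1],[0,0,0,0,0,5,1],[0,0,0,0,0,5,1],[0,0,0,0,0,5,1],[0,0,0,0,0,0,1],[0,0,0,0,0,0,1]]]'
```

```text
time: 14.77
position: [0.5996, 0.0104, 0.0881]
ee_rot: [-3.141, -0.001, -0.861]
ft_force: [-0.0, 1.4, 1.7]
grip_width: 0.0147
finger_force: 32.8
```

```bash
python3 -m handwheel '[[[0,0,0,0,0,5,1],[0,0,0,0,0,5,1],[0,0,0,0,0,5,1],[0,0,0,0,0,5,1],[0,0,0,0,0,5,1],[0,0,0,0,0,5,1],[0,0,0,0,0,5,1],[0,0,0,0,0,5,1],[0,0,0,0,0,5,1],[0,0,0,0,0,5,1],[0,0,0,0,0,2,1],[0,0,0,0,0,0,1],[0,0,0,0,0,0,1]]]'
```

```text
time: 15.85
position: [0.5987, 0.0102, 0.0874]
ee_rot: [3.141, -0.0, -1.768]
ft_force: [-0.9, -0.2, 2.2]
grip_width: 0.0141
finger_force: 32.8
```

```bash
python3 -m handwheel '[[[0,0,0,0,0,0,3],[0,0,0,0,0,0,4],[0,0,0,0,0,0,4],[0,0,0,0,0,0,4],[0,0,-1,0,0,0,4],[0,0,-2,0,0,0,4],[0,0,-3,0,0,0,4],[0,0,-3,0,0,0,4],[4,0,0,0,0,0,0],[4,0,0,0,0,0,0],[4,0,0,0,0,0,0],[4,0,0,0,0,0,0],[4,0,0,0,0,0,0],[0,0,0,0,0,0,0],[0,0,0,0,0,0,0]]]'; python3 - <<'E'
from h import *;import cv2
b,d=manip.read_camera("top")
cv2.imwrite("pics/s6.png",cv2.resize(b[150:270,220:350,::-1],None,fx=5,fy=5,interpolation=cv2.INTER_CUBIC))
E
```

```text
time: 17.1
position: [0.5591, -0.1877, 0.178]
ee_rot: [-3.141, 0.0, -1.774]
ft_force: [-0.9, 0.5, -0.1]
grip_width: 0.0003
finger_force: 0.0
```

View pics/s6.png

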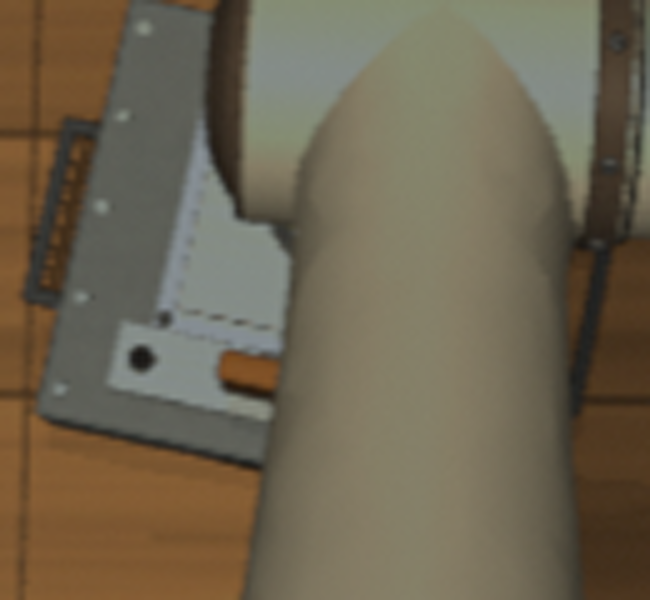

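The arm hides the fastener; I move on another 16 cm and look again with both cameras.

```bash
python3 -m handwheel '[[[4,0,0,0,0,0,0],[4,0,0,0,0,0,0],[4,0,0,0,0,0,0],[4,0,0,0,0,0,0],[0,0,0,0,0,0,0],[0,0,0,0,0,0,0]]]'; python3 - <<'E'
from h import *;import cv2
a,_=manip.read_camera("side");b,d=manip.read_camera("top")
im=[cv2.resize(q[:,:,::-1],(390,480),interpolation=cv2.INTER_CUBIC) for q in(a[150:270,200:298+0],b[140:270,225:331])]
cv2.imwrite("pics/s7.png",np.hstack(im))
s=manip.get_state();y=s["ee_rot"][2];T=np.array([0.6363,0.002])-s["position"][:2]
print(T@[np.cos(y),np.sin(y)],T@[np.sin(y),-np.cos(y)])
E
```

```text
time: 17.65
position: [0.528, -0.3431, 0.1772]
ee_rot: [3.142, 0.0, -1.772]
ft_force: [0.8, 0.3, -0.1]
grip_width: 0.0001
finger_force: 0.0
-0.35775300243433733 -0.03816623608818006
```

View pics/s7.png

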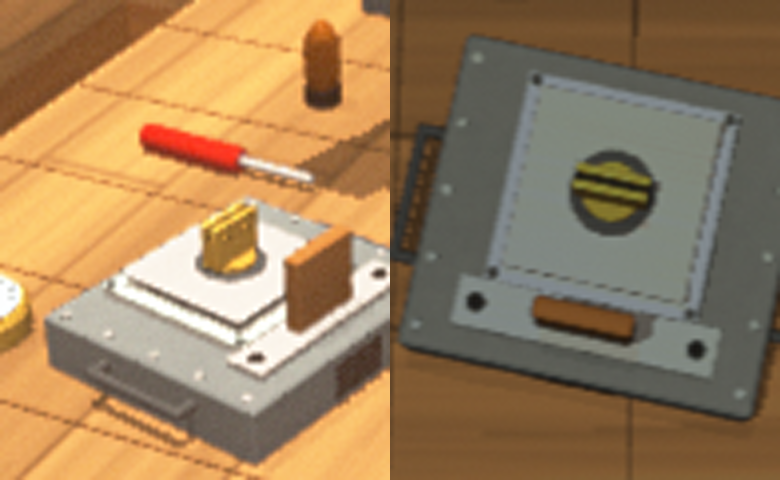

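Side and top views: slot (572,178)–(655,192) is parallel to the blade, and the blade still sits flush at (460,275)–(718,330). Next the press.

```bash
python3 -m handwheel '[[[-3.58,-0.38,0,0,0,0,0],[-3.58,-0.38,0,0,0,0,0],[-3.58,-0.38,0,0,0,0,0],[-3.58,-0.38,0,0,0,0,0],[-3.58,-0.38,0,0,0,0,0],[-3.58,-0.38,0,0,0,0,0],[-3.58,-0.38,0,0,0,0,0],[-3.58,-0.38,0,0,0,0,0],[-3.58,-0.38,0,0,0,0,0],[-3.58,-0.38,0,0,0,0,0],[0,0,2,0,0,0,0],[0,0,2,0,0,0,0],[0,0,2,0,0,0,0],[0,0,1.5,0,0,0,0],[0,0,1,0,0,0,0],[0,0,0.2,0,0,0,0],[0,0,0,0,0,0,0],[0,0,0,0,0,0,0]]]'
```

```text
time: 19.25
position: [0.6368, 0.0017, 0.0914]
ee_rot: [-3.14, 0.0, -1.769]
ft_force: [-0.2, -0.7, 0.4]
grip_width: -0.0002
finger_force: 0.0
```

```bash
python3 -m handwheel '[[[0,0,0.6,0,0,0,0],[0,0,0.6,0,0,0,0],[0,0,0.3,0,0,0,0],[0,0,0,0,0,0,0],[0,0,0,0,0,0,0]]]'|sed -n '1,4p';python3 -m handwheel '[[[0,0,0.3,0,0,0,0],[0,0,0.3,0,0,0,0],[0,0,0,0,0,0,0],[0,0,0,0,0,0,0]]]'|sed -n '1,4p'; python3 -m handwheel '[[[0,0,0.2,0,0,0,0],[0,0,0,0,0,0,0],[0,0,0,0,0,0,0]]]'|sed -n '1,4p'
```

```text
time: 19.67
position: [0.636, 0.0009, 0.0755]
ee_rot: [3.141, -0.0, -1.77]
ft_force: [-1.4, 1.2, 2.2]
time: 20.0
position: [0.6363, 0.0009, 0.0697]
ee_rot: [-3.141, -0.0, -1.77]
ft_force: [-1.3, 0.6, 4.9]
time: 20.25
position: [0.6363, 0.0009, 0.0681]
ee_rot: [-3.141, -0.0, -1.77]
ft_force: [-2.6, 0.2, 5.9]
```

Near the seat; a little more until the hard stop shows.

```bash
for i in 1 2; do python3 -m handwheel '[[[0,0,0.15,0,0,0,0],[0,0,0,0,0,0,0],[0,0,0,0,0,0,0]]]'|sed -n '1,4p';done
```

```text
time: 20.5
position: [0.6363, 0.0009, 0.068]
ee_rot: [-3.141, -0.0, -1.769]
ft_force: [-5.6, 1.8, 11.8]
time: 20.75
position: [0.6363, 0.0009, 0.068]
ee_rot: [-3.14, -0.0, -1.769]
ft_force: [-6.5, 1.8, 19.3]
```

```bash
python3 -m handwheel '[[[0,0,0,0,0,0,0],[0,0,0,0,0,0,0],[0,0,0,0,0,0,0],[0,0,0,0,0,0,0]]]'|sed -n '1,4p'; python3 - <<'E'
from h import *;import cv2
a,_=manip.read_camera("side")
cv2.imwrite("pics/s8.png",cv2.resize(a[150:270,200:320,::-1],None,fx=4,fy=4,interpolation=cv2.INTER_CUBIC))
E
```

```text
time: 21.08
position: [0.6363, 0.0009, 0.068]
ee_rot: [-3.14, -0.0, -1.769]
ft_force: [-6.8, 2.0, 18.8]
```

View pics/s8.png

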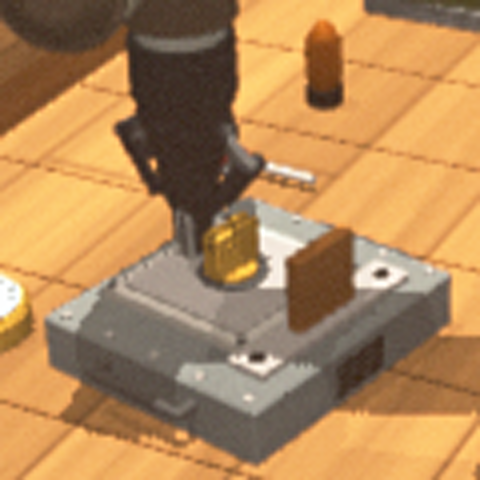

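The panel is down on its frame, with the fingers at (190,240) behind the fastener. The straightedge is unmoved and still flush.

```bash
python3 -c "
from workcell import manip
print(manip.close_job())"
```

```text
the job is handed in; nothing more can be done
None
```

I handed the job in at about 21 s with the straightedge flush along the frame and released, the slot parallel to it, and the panel held on its hard stop at about 19 N; no verdict came back.

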